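Unlock the brake disc stand and turn the disc to the dial gauge

TASK

The brake disc on the inspection stand is locked by the red-handled pin. Draw the pin out along its sloping bore and park it in the open notch at the end of the same block, fully in and with its collar resting on the block; then turn the disc anticlockwise (seen from above) by its black handle until the dial gauge's probe points at the yellow stripe, and let go. Leave the other things on the bench where they are.

Things in the scene. Friction and masses are not known exactly. Their poses are not given: they have to be found in the camera images.
- stand: Fixed blue round foot (240 mm across, 20 mm thick) of the disc stand. Origin on the turntable's upright axis at bench level; z up. In its frame the pin block stands at -y.
- pin_block: Aluminium block fixed to the stand, sloping 40 degrees, 44 mm wide (y), 35 mm thick (z), from x=-25 to +100 mm. Origin at the centre of the bore's mouth in its top face; z points out of the bore, outward and up, 40 degrees from vertical; x is level along the block, y inward and up. Bore 16 mm across, right through. A foot stands under its outer edge, clear of the pin.
- notch (a point): Where the parked pin's axis crosses the block's top face: x=75 mm, y=0 in the block's frame. The notch is a slot 18 mm wide (along y), through the thickness, parallel to the bore, open at the block's +x end, top and bottom; its inner end stops the pin's axis at x=73 mm. The pin can slide in sideways or from above. Parked: axis at x=67 to 90 mm, collar on the top face.
- lock_pin: Loose pin, 136 mm long, 0.1 to 0.2 kg. Origin at the centre of its tip, z along it to the handle. Shank 14 mm across to 70 mm, collar 28 mm to 76 mm, round red handle 22 mm to 136 mm. It starts in the bore, leaning up to 4 degrees, collar on the block, tip between two lugs of the turntable, locking it. The disc overhangs: an upright gripper meets its rim; come in tilted, along the pin.
- turntable (a joint): Angle of the turntable and disc about the stand's axis (rad): 0 as locked, growing anticlockwise seen from above, -0.4 to 2.4. About 2 N at the handle turns it; it stays where left. The gauge is 0.75 to 1.45 rad on. Brake disc 224 mm across, underside 200 and top 220 mm above the bench; a brass nut at its centre rises to 240 mm.
- handle_top (a point): Top centre of the round upright black handle on the disc, 22 mm across, standing from 220 to 290 mm above the bench, 85 mm from the turntable's axis. It turns with the disc.
- stripe (a point): On the middle of the yellow painted stripe on the disc's top face, 105 mm from the axis. The stripe is 14 mm wide and radial; it turns with the disc.
- gauge: Dial gauge on a red magnetic foot beside the disc, fixed. Origin on the turntable's axis at bench level; x points from the axis to the gauge. Its thin probe lies along x, 210 mm high, tip 120 mm from the axis; the rest reaches 141 to 210 mm from the axis, up to 238 mm high. It points at the stripe when the stripe is on this x axis, within 7 mm.
- battery: Black and red battery pack, 115 x 75 x 69 mm, loose, to be left alone. Origin under its centre.
- screwdriver: Orange-handled screwdriver, 200 mm long, lying, loose, to be left alone.
- grease_jar: Jar with red cap, 70 mm across, 75 mm high, loose, to be left alone. Origin under its centre.

How it is judged:
On the way, in this order (a step that is already met when the one before it is completed fails the run):
1. the pin is drawn clear of the bore, the disc not yet turned (z of lock_pin in the frame of pin_block above -0.008 m and value of joint turntable between -0.15 and 0.15 rad).
2. the pin is parked in the notch and let go, the disc not yet turned to the gauge (x of lock_pin in the frame of pin_block between 0.067 and 0.09 m and y of lock_pin in the frame of pin_block between -0.01 and 0.01 m and z of lock_pin in the frame of pin_block between -0.074 and -0.063 m and angle between the z axis of lock_pin and the z axis of pin_block, either way round below 0.2 rad and contact force between lock_pin and the fingers below 0.1 N and linear speed of lock_pin below 0.02 m/s and value of joint turntable below 0.3 rad), for 0.2 s.
3. the yellow stripe is turned to the probe (y of stripe in the frame of gauge between -0.007 and 0.007 m and x of stripe in the frame of gauge above 0.09 m), for 0.2 s.
At the end, for the whole second after the job is handed in: Pin parked in the notch (axis 67 to 90 mm along the block from the bore, tip within 10 mm of its centre line, collar seated within 4 mm, within 0.2 rad of the bore's slope), released, at rest; stripe's middle within 7 mm of the line from axis to probe, on the gauge's side; disc at rest (all of step 3 and x of lock_pin in the frame of pin_block between 0.067 and 0.09 m and y of lock_pin in the frame of pin_block between -0.01 and 0.01 m and z of lock_pin in the frame of pin_block between -0.074 and -0.063 m and angle between the z axis of lock_pin and the z axis of pin_block, either way round below 0.2 rad and contact force between lock_pin and the fingers below 0.1 N and linear speed of lock_pin below 0.02 m/s and velocity of joint turntable between -0.05 and 0.05 rad/s); the robot touches nothing.
It fails at once if the battery pack is moved more than 30 mm (distance of battery from where it was at the start of the episode above 0.03 m).
It fails at once if the screwdriver is moved more than 30 mm (distance of screwdriver from where it was at the start of the episode above 0.03 m).
It fails at once if the jar is moved more than 30 mm (distance of grease_jar from where it was at the start of the episode above 0.03 m).
It also fails if it takes over 64 s, if anything falls off the work surface, if the arm or the gripper's body presses on something with over 40 N, if the wrist force passes 120 N, or if a joint passes its speed limit or range.

ROBOT

A 6-joint arm with a two-finger parallel gripper is mounted at the origin on the work surface. World frame = base frame: x ahead of the robot, y to its left, z up, the work surface at z = 0. Lengths are in m, angles in rad, forces in N, time in s.
With the tool pointing down it reaches from about 0.35 to 0.775 m from the base axis. Payload 7.3 kg.
Tool frame: the origin (TCP) lies on the centre line of the jaws, within the pads' length; the fingertips stand 11 mm ahead of it and the grasp point (between the pads) lies 8 mm behind it; y points along the fingers, z is the direction in which the jaws open and shut, and the axes are right-handed (so a half turn about y gives the same grasp; the last joint's range is limited). The gripper opens to 92 mm and grips with 3 to 60 N. Pads are 19 mm wide; open, the fingers measure 130 mm over their backs; the gripper's body (75 mm by 190 mm) begins 47 mm behind the grasp point.
Start: joints at [1.054, 0.342, 1.524, -0, 1.275, -0.146], TCP at [0.19, 0.489, 0.238] pointing down, gripper open.
Joint ranges: [-2.53, 2.53], [-0.77, 2.02], [0.04, 2.7], [-1, 4.14], [0.28, 2.66], [-3.11, 3.11]. Speed limits (rad/s): [2.57, 2.57, 3.14, 3.14, 3.14, 3.14].

INTERFACE

Orientations are given as [roll, pitch, yaw] about the fixed x, y, z axes, in that order (R = Rz(yaw) Ry(pitch) Rx(roll)).
In Python, from cell import robot, cams gives the robot as it stands.
- The arm moves only by the tool apply_moves, never from a script. Its argument "plan" is a list of rows, each a list of 7 numbers: the shift along the tool's x, y, z in m, then the turn, a rotation vector about the tool's x, y, z in degrees, then the gripper command: -1 is fully open, 1 is shut, values between are in proportion. A call has exactly 5 rows; each row is the pose to reach, as a shift and turn from the pose commanded when the call began, along the tool's axes at that moment; what a row does not reach only later rows make up. A row lasts 1/8 s, in which the tool goes at most 62.5 mm and 10.7 degrees, less where a joint would pass 70% of its speed; a pose out of reach is approached as far as the arm can. A call with a gripper value outside its range is refused whole. The fingers move at their own pace and stop on an object; "squeeze" is the grip in N (left out, the last holds). Time passes only in rows, so rows that repeat a pose let the fingers close, or fill a call up. It gives the time, the measured TCP pose, the force and the opening at its end, in the units of the state.
- robot.observe(): the state, without advancing time (a new reading comes with each control period).
- cams.read_camera(name): name is "side" or "top" or "wrist"; returns the picture (384x512x3 uint8, blue, green, red); there is no depth.
- cams.calibration(name): a dict with "fx", "fy", "cx", "cy" (pixels), "extrinsics" (4x4, takes a point from world to camera coordinates); the wrist camera has in their place "T_tool_cam" (4x4, takes a point from camera to tool coordinates, whose origin is the TCP and whose axes are the tool frame's). Camera axes: x right, y up, looking along -z (the intrinsics and any distortion apply to the point x, -y, -z); pixel columns grow to the right and rows downward; lengths in m; the calibration is good to about 2 mm. A picture is of the moment at which its call begins: read the wrist's pose just before it. calibration takes no time and is no camera call.
- robot.hand_in(): hands the job in, once; it reports no verdict.
The state is a dict: "time": time; "qpos": joint angles; "qvel": joint speeds; "joint_efforts": joint torques, N m; "tool_pos": TCP position; "tool_rot": TCP orientation; "contact_force": force on the tool from outside, world axes, zero at the start; "torque": the same for the moment, N m; "opening": finger opening in m.
Only numpy, scipy, OpenCV 4.12 (cv2) and the standard library are available. Lean on these libraries where they do the work, as an engineer would, in place of code of your own. Each camera call takes 0.05 s, during which the arm holds its last target. There are 200 camera calls.

## Working session

There is one attempt and no reset: what is moved stays moved. The work goes in short steps, Python scripts to look and compute and a tool call to move; the robot and the scene stay as the last step left them, time stands still between calls to the robot, and variables do not carry over. Pictures are saved under pics/ and viewed, about 8 in all and at most 12, crops included, and the job is handed in when it is done.

Besides the shell and the picture viewer there is one more tool, called after "Request:" as name(argument=value, ...) on one line, values as JSON. apply_moves: Moves the arm, as the interface text tells. Its arguments: {"type":"object","properties":{"plan":{"type":"array","items":{"type":"array","items":{"type":"number"}}},"squeeze":{"type":"number"}},"required":["plan"]}

```bash
ls; mkdir -p pics; python3 - <<'E'
from cell import robot, cams
import cv2, numpy as np
s=robot.observe(); print({k:np.round(v,4).tolist() for k,v in s.items()})
a=cams.read_camera("top"); b=cams.read_camera("side")
cv2.imwrite("pics/top0.png",a); cv2.imwrite("pics/side0.png",b)
for n in("top","side","wrist"):
  c=cams.calibration(n); print(n,{k:np.round(v,4).tolist() for k,v in c.items()})
E
```

```text
pics
{'time': 0.0, 'qpos': [1.054, 0.3427, 1.525, -0.0, 1.2754, -0.146], 'qvel': [-0.0005, -0.0015, 0.0006, -0.0005, 0.0017, -0.0], 'joint_efforts': [-0.0003, -43.1235, -24.4227, 0.0717, 0.0556, -0.0002], 'tool_pos': [0.19, 0.489, 0.2371], 'tool_rot': [-1.5723, 0.0002, -0.3707], 'contact_force': [-0.3692, 0.5634, 0.302], 'torque': [0.0047, -0.0042, -0.0093], 'opening': 0.0917}
top {'fx': 452.9014, 'fy': 452.9014, 'cx': 264.2482, 'cy': 194.2353, 'extrinsics': [[-0.0055, -1.0, 0.0073, 0.0348], [0.9987, -0.0051, 0.0514, -0.5566], [-0.0514, 0.0076, 0.9986, -1.4206], [0.0, 0.0, 0.0, 1.0]]}
side {'fx': 468.4168, 'fy': 468.4168, 'cx': 248.3403, 'cy': 185.1401, 'extrinsics': [[0.1241, 0.9923, 0.0054, -0.079], [-0.7685, 0.0927, 0.633, 0.3319], [0.6276, -0.0827, 0.7741, -1.9062], [0.0, 0.0, 0.0, 1.0]]}
wrist {'fx': 323.8292, 'fy': 323.8292, 'cx': 257.0854, 'cy': 190.8694, 'T_tool_cam': [[-0.0015, -0.9576, -0.2882, -0.0778], [-0.0002, 0.2882, -0.9576, -0.1471], [1.0, -0.0014, -0.0006, 0.0001], [0.0, 0.0, 0.0, 1.0]]}
```

View pics/top0.png

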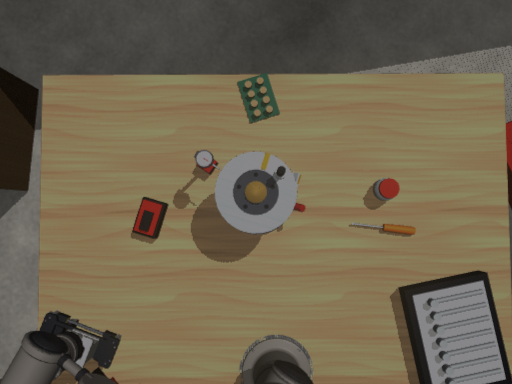

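View pics/side0.png

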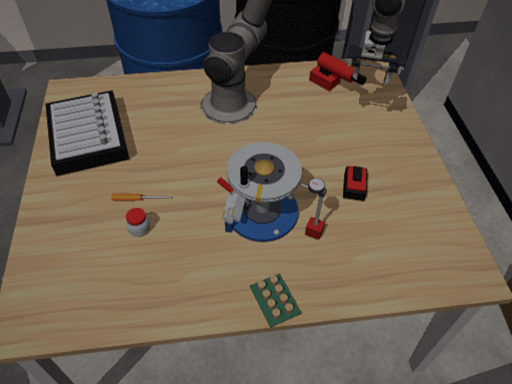

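```bash
cat > h.py <<'E'
import numpy as np, cv2
from scipy.spatial.transform import Rotation as R
from cell import robot, cams
def toolT(s):
    T=np.eye(4);T[:3,:3]=R.from_euler('xyz',s['tool_rot']).as_matrix();T[:3,3]=s['tool_pos'];return T
def cam(name,s=None):
    c=cams.calibration(name)
    M=toolT(s)@np.array(c['T_tool_cam']) if name=='wrist' else np.linalg.inv(np.array(c['extrinsics']))
    return c,M   # M: cam->world
def ray(cm,px):
    c,M=cm; d=np.array([(px[0]-c['cx'])/c['fx'],-(px[1]-c['cy'])/c['fy'],-1])
    return M[:3,3],M[:3,:3]@(d/np.linalg.norm(d))
def onz(cm,px,z):
    o,d=ray(cm,px); return o+d*(z-o[2])/d[2]
def tri(*rs):
    A=sum(np.eye(3)-np.outer(d,d) for o,d in rs); b=sum((np.eye(3)-np.outer(d,d))@o for o,d in rs)
    p=np.linalg.solve(A,b); return p,[np.linalg.norm(np.cross(p-o,d)) for o,d in rs]
def proj(cm,p):
    c,M=cm; q=np.linalg.inv(M)@np.append(p,1); return np.array([c['cx']+c['fx']*q[0]/-q[2], c['cy']-c['fy']*q[1]/-q[2]])
E
python3 - <<'E'
import cv2,numpy as np
a=cv2.imread("pics/top0.png")[140:250,190:320];b=cv2.imread("pics/side0.png")[135:245,200:330]
f=lambda i:cv2.resize(i,None,fx=5,fy=5,interpolation=cv2.INTER_CUBIC)
cv2.imwrite("pics/crop.png",cv2.resize(np.vstack([f(a)[:,:]]),(650,550)))
cv2.imwrite("pics/crops.png",f(b))
cv2.imwrite("pics/both.png",cv2.resize(np.hstack([f(a),f(b)]),(800,338)))
from h import *
A=cv2.imread("pics/top0.png");B=cv2.imread("pics/side0.png")
def cents(I,lo,hi,roi,n):
    x0,y0,x1,y1=roi;H=cv2.cvtColor(I,cv2.COLOR_BGR2HSV)
    m=np.zeros(I.shape[:2],np.uint8);m[y0:y1,x0:x1]=cv2.inRange(H,lo,hi)[y0:y1,x0:x1]
    k,l,st,c=cv2.connectedComponentsWithStats(m)
    for i in range(1,k):
        if st[i,4]>8: print(n,st[i].tolist(),np.round(c[i],1))
for n,I,roi in(("top",A,(185,130,320,245)),("side",B,(205,135,345,245))):
    cents(I,(0,130,60),(8,255,255),roi,n+" red"); cents(I,(22,140,120),(32,255,255),roi,n+" yellow")
    cents(I,(12,100,80),(21,255,255),(roi[0]+40,roi[1],roi[0]+90,roi[3]),n+" brass"); cents(I,(0,0,0),(180,255,45),roi,n+" black")
    cents(I,(100,120,40),(125,255,255),roi,n+" blue")
E
```

```text
top red [213, 160, 4, 4, 13] [214.2 161.6]
top red [202, 165, 11, 8, 45] [207.9 168.8]
top red [294, 203, 11, 9, 67] [299.2 207. ]
top yellow [261, 153, 9, 16, 68] [264.9 160.6]
top brass [225, 131, 29, 7, 84] [236.6 134.4]
top brass [245, 181, 22, 22, 378] [255.5 191.6]
top brass [225, 221, 50, 24, 530] [241.2 236.6]
top black [277, 167, 8, 9, 47] [279.9 171.5]
top black [237, 185, 4, 3, 9] [238.3 186.1]
top black [269, 184, 5, 4, 15] [271.5 185.5]
top black [244, 205, 3, 3, 9] [245. 206.]
top black [265, 205, 3, 3, 9] [266. 206.]
side red [217, 178, 16, 14, 97] [224.6 184.5]
side red [305, 217, 20, 22, 259] [314.2 228.1]
side yellow [256, 185, 6, 13, 40] [258.6 191.1]
side brass [254, 160, 20, 15, 240] [263.8 166.8]
side brass [255, 197, 5, 5, 19] [257.3 199.3]
side black [270, 157, 4, 3, 9] [271.6 157.7]
side black [251, 158, 4, 3, 10] [252.8 159. ]
side black [241, 166, 16, 19, 175] [246.1 175.1]
side black [343, 176, 2, 22, 28] [343.8 188.2]
side black [265, 179, 4, 4, 10] [266.1 180.3]
side black [308, 186, 17, 11, 54] [317.4 191.6]
side black [243, 199, 9, 19, 72] [246.7 207.8]
side black [269, 201, 12, 12, 114] [274.8 206.6]
side blue [225, 197, 73, 44, 1412] [267.5 223.3]
```

View pics/both.png

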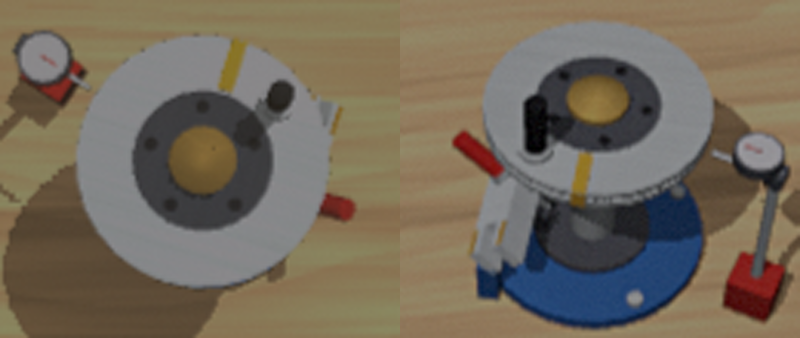

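```bash
python3 - <<'E'
from h import *
A=cv2.imread("pics/top0.png");B=cv2.imread("pics/side0.png")
t=cam('top');s=cam('side')
p=lambda *a:print(*[np.round(x,4) if not isinstance(x,str) else x for x in a])
p("nut", onz(t,(255.5,191.6),.235), tri(ray(t,(255.5,191.6)),ray(s,(263.8,166.8)))[0])
# disc ellipse
for n,I,c,roi in(("top",A,t,(205,140,305,240)),("side",B,s,(220,140,306,205))):
    H=cv2.cvtColor(I,cv2.COLOR_BGR2HSV);m=np.zeros(I.shape[:2],np.uint8);x0,y0,x1,y1=roi
    m[y0:y1,x0:x1]=cv2.inRange(H,(0,0,90),(180,60,255))[y0:y1,x0:x1]
    m=cv2.morphologyEx(m,cv2.MORPH_OPEN,np.ones((3,3)))
    k=max(cv2.findContours(m,0,2)[0],key=cv2.contourArea);h=cv2.convexHull(k)
    e=cv2.fitEllipse(h);print(n,e); p(onz(c,e[0],.22 if n=="top" else .22))
p("foot side"); 
p("stripe",onz(t,(264.9,160.6),.22),onz(s,(258.6,191.1),.22))
p("handle",tri(ray(t,(281,170)),ray(s,(244.5,168.5))))
p("gauge dial",tri(ray(t,(204.5,159)),ray(s,(317,186))))
p("probe tip",onz(t,(219.5,169),.21),onz(s,(301,185.5),.21))
p("pin",tri(ray(t,(302,208)),ray(s,(219,181))),tri(ray(t,(299.2,207)),ray(s,(222.5,183.5))))
E
```

```text
nut [0.5526 0.057  0.235 ] [0.553  0.0563 0.2248]
top ((256.31744384765625, 191.69918823242188), (81.52326202392578, 85.8287353515625), 70.89308166503906)
[0.5532 0.0549 0.22  ]
side ((258.0971374511719, 174.22930908203125), (61.81652069091797, 87.953125), 71.26525115966797)
[0.5756 0.0354 0.22  ]
foot side
stripe [0.6379 0.0312 0.22  ] [0.6386 0.0281 0.22  ]Traceback (most recent call last):
  File "<stdin>", line 15, in <module>
  File "<stdin>", line 4, in <lambda>
    return _wrapfunc(a, 'round', decimals=decimals, out=out)
    return _wrapit(obj, method, *args, **kwds)
    conv = _array_converter(obj)
ValueError: setting an array element with a sequence. The requested array has an inhomogeneous shape after 1 dimensions. The detected shape was (2,) + inhomogeneous part.
```

```bash
python3 - <<'E'
from h import *
t=cam('top');s=cam('side');C=np.array([.553,.056])
def p(n,q,e=0):
    v=q[:2]-C; print(n,np.round(q,4),np.round(e,4),"r",round(np.hypot(*v),4),"az",round(np.degrees(np.arctan2(v[1],v[0])),1))
p("stripe",onz(t,(264.9,160.6),.22))
p("handle",*tri(ray(t,(281,170)),ray(s,(244.5,168.5))))
p("dial",*tri(ray(t,(204.5,159)),ray(s,(317,186))))
p("probe t",onz(t,(219.5,169),.21));p("probe s",onz(s,(301,185.5),.21))
p("pin end",*tri(ray(t,(302,208)),ray(s,(219,181))));p("pin vis mid",*tri(ray(t,(299.2,207)),ray(s,(222.5,183.5))))
# notch corners, side crop px -> orig: x/3.077*... (800 wide = 1300 src/5=260px)
f=lambda x,y:(200+(x-400)*260/800,135+y*260/800)
for n,q,z in(("foot disc c",(595,233),.02),("block end top outer",(470,262),.1),("pinblk",(525,265),.1)): p(n,onz(s,f(*q),z))
E
```

```text
stripe [0.6379 0.0312 0.22  ] 0 r 0.0884 az -16.3
handle [ 0.6052 -0.009   0.285 ] [0.0006 0.0006] r 0.0834 az -51.2
dial [0.6427 0.196  0.2233] [0.0009 0.0009] r 0.1663 az 57.3
probe t [0.6165 0.1557 0.21  ] 0 r 0.1182 az 57.5
probe s [0.6249 0.1549 0.21  ] 0 r 0.1223 az 54.0
pin end [ 0.5101 -0.0777  0.1269] [0.0006 0.0006] r 0.1404 az -107.8
pin vis mid [ 0.5135 -0.0688  0.1175] [0.0009 0.0009] r 0.1309 az -107.6
foot disc c [0.565  0.0587 0.02  ] 0 r 0.0123 az 12.8
block end top outer [ 0.6427 -0.0794  0.1   ] 0 r 0.1624 az -56.5
pinblk [ 0.6528 -0.0261  0.1   ] 0 r 0.1292 az -39.4
```

```bash
cat >> h.py <<'E'
AZ=np.radians(-107.8)
def frame(az=AZ,tilt=40.):
    o=np.array([np.cos(az),np.sin(az),0]);t=np.radians(tilt);u=np.array([0,0,1.])
    z=o*np.sin(t)+u*np.cos(t); x=np.cross(u,o); return np.column_stack([x,np.cross(z,x),z]) # block frame axes
def grip(B): # tool rotation: y=-pin z, tool z=block x
    y=-B[:,2];z=B[:,0];return np.column_stack([np.cross(y,z),y,z])
def move(p,Rt):
    s=robot.observe();T=toolT(s);d=T[:3,:3].T@(np.array(p)-T[:3,3]);r=R.from_matrix(T[:3,:3].T@Rt).as_rotvec(degrees=True)
    print("t",s['time'],"shift",np.round(d,4),"turn",np.round(r,1),"norm",np.round([np.linalg.norm(d),np.linalg.norm(r)],3))
E
python3 - <<'E'
from h import *
B=frame(); move(np.array([.5101,-.0777,.1269])+.13*B[:,2]+[0,0,.0],grip(B)); move([.40,.0,.42],grip(B))
E
```

```text
t 0.1 shift [ 0.5087  0.0112 -0.4956] turn [30.2 82.7 32. ] norm [ 0.71  93.686]
t 0.1 shift [ 0.3728 -0.1824 -0.38  ] turn [30.2 82.7 32. ] norm [ 0.563 93.686]
```

Request:
apply_moves(plan=[[0.02, -0.06, -0.02, 3, 8, 3, -1], [0.06, -0.12, -0.06, 6, 16, 6, -1], [0.1, -0.16, -0.1, 9, 25, 9.6, -1], [0.14, -0.18, -0.14, 12, 33, 12.8, -1], [0.18, -0.18, -0.18, 15, 41, 16, -1]])

```text
time: 0.72
tool_pos: [0.2849, 0.2744, 0.4163]
tool_rot: [-1.418, 0.343, -1.065]
contact_force: [1.3, -0.7, -0.7]
opening: 0.0918
```

```bash
python3 - <<'E'
from h import *
B=frame(); move([.42,-.06,.42],grip(B));print(robot.observe()['tool_pos'],robot.observe()['qpos'])
E
```

```text
t 0.725 shift [ 0.3359 -0.1291 -0.0245] turn [15.1 41.9 16. ] norm [ 0.361 47.358]
[0.28491083 0.27438187 0.41631017] [ 0.27574119 -0.1087211   1.62034082  0.36656914  1.55402989 -0.19573622]
```

Request:
apply_moves(plan=[[0.05, -0.02, 0, 3, 8.4, 3.2, -1], [0.1, -0.04, -0.01, 6, 16.8, 6.4, -1], [0.16, -0.06, -0.01, 9, 25, 9.6, -1], [0.22, -0.08, -0.02, 12, 33.5, 12.8, -1], [0.27, -0.1, -0.02, 15, 41.9, 16, -1]])

```text
time: 1.35
tool_pos: [0.3937, 0.006, 0.4144]
tool_rot: [-1.578, 0.696, -1.888]
contact_force: [1.0, 1.9, -0.3]
opening: 0.0915
```

```bash
python3 - <<'E'
from h import *
B=frame(); move(np.array([.5101,-.0777,.1269])+.13*B[:,2],grip(B));print(robot.observe()['tool_pos'],robot.observe()['qpos'])
E
```

```text
t 1.35 shift [0.2178 0.0619 0.1376] turn [ 0.2 -0.3  0.1] norm [0.265 0.334]
[0.39372668 0.00597499 0.4143708 ] [-0.70026415 -0.00271353  1.66005168  0.64605244  1.75060712 -0.35421953]
```

Request:
apply_moves(plan=[[0.05, 0.0, 0.03, 0, 0, 0, -1], [0.1, 0.0, 0.06, 0, 0, 0, -1], [0.15, 0.02, 0.09, 0, 0, 0, -1], [0.2, 0.04, 0.12, 0, 0, 0, -1], [0.218, 0.06, 0.137, 0, 0, 0, -1]])

```text
time: 1.98
tool_pos: [0.4848, -0.1574, 0.2254]
tool_rot: [-1.579, 0.695, -1.884]
contact_force: [-0.6, 0.7, -0.4]
opening: 0.0914
```

```bash
python3 - <<'E'
from h import *
B=frame(); s=robot.observe(); I=cams.read_camera('wrist');cv2.imwrite("pics/w1.png",I)
np.save("w1.npy",toolT(s));print(s['tool_pos'],s['qpos'])
move(np.array([.5101,-.0777,.1269]),grip(B))
E
```

```text
[ 0.48483922 -0.15737862  0.22542652] [-0.81996215  0.46455098  1.57892735  0.59090726  1.50456758 -0.67475564]
t 2.025 shift [-0.0019  0.1268  0.0006] turn [ 0.5 -0.2  0.1] norm [0.127 0.568]
```

View pics/w1.png

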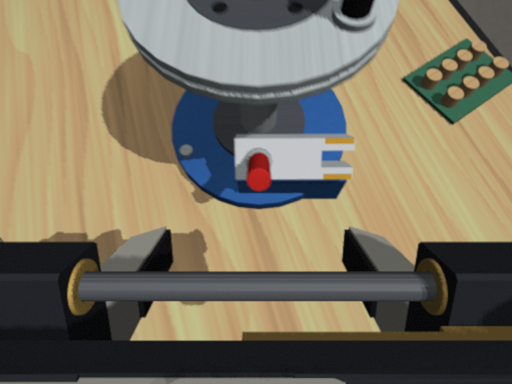

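```bash
python3 - <<'E'
import cv2
a=cv2.imread("pics/w1.png")[125:210,220:365];cv2.imwrite("pics/w1c.png",cv2.resize(a,None,fx=5.5,fy=5.5,interpolation=cv2.INTER_CUBIC))
E
```

```text
(no output)
```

View pics/w1c.png

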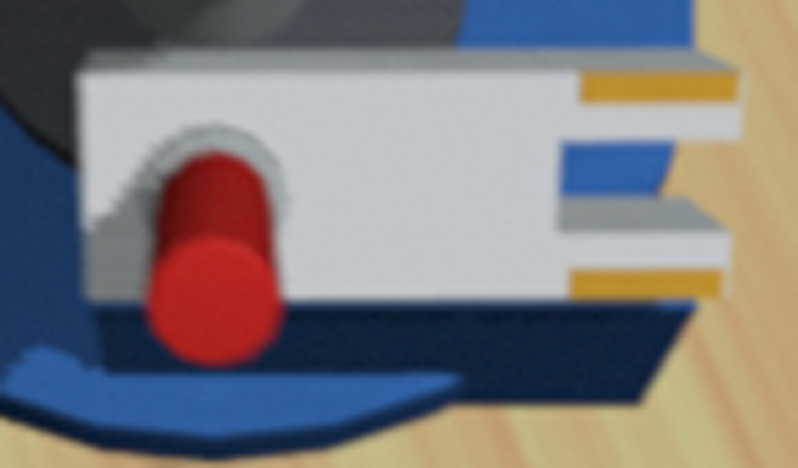

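```bash
cat >> h.py <<'E'
def wristpnp(T,obj,px):
    c=cams.calibration('wrist');K=np.array([[c['fx'],0,c['cx']],[0,c['fy'],c['cy']],[0,0,1]])
    ok,rv,tv=cv2.solvePnP(np.array(obj,float),np.array(px,float),K,None)
    e=cv2.projectPoints(np.array(obj,float),rv,tv,K,None)[0][:,0]-px
    X=np.eye(4);X[:3,:3]=cv2.Rodrigues(rv)[0];X[:3,3]=tv[:,0]
    return T@np.array(c['T_tool_cam'])@np.diag([1,-1,-1,1])@X, e
E
python3 - <<'E'
from h import *
T=np.load("w1.npy");M=T@np.array(cams.calibration('wrist')['T_tool_cam']);cm=(cams.calibration('wrist'),M)
f=lambda q:np.array(q)/5.5+[220,125]
obj=[(-25,22),(-25,-22),(100,22),(100,-22),(66,9),(66,-9),(100,9),(100,-9)]
px=f([(78,72),(88,300),(740,70),(724,298),(562,142),(557,230),(740,140),(730,232)])
W,e=wristpnp(T,[(x/1e3,y/1e3,0) for x,y in obj],px)
print(np.round(W,4),np.round(e,1).tolist())
z=W[:3,2];print("tilt",np.degrees(np.arccos(z[2])),"az z",np.degrees(np.arctan2(z[1],z[0])),"az x",np.degrees(np.arctan2(W[1,0],W[0,0])),"x elev",W[2,0])
# with known tilt: cast corners onto the PnP centre-depth plane w/ 40deg tilt
# handle end: ray through end centre; end diameter 22mm ~
o,d=ray(cm,f((216,302)));wd=(284-148)/5.5;print("end by size",o+d*.022*323.8/wd)
ts=cam('top');ss=cam('side');print(tri((o,d),ray(ts,(302,208)),ray(ss,(219,181))))
print("block z66:",W[:3,:3]@[0,0,.066]+W[:3,3])
o,d=ray(cm,f((213,185)));
E
```

```text
[[ 0.9571  0.239  -0.1641  0.5252]
 [-0.289   0.7428 -0.6039 -0.0338]
 [-0.0224  0.6254  0.78    0.0881]
 [ 0.      0.      0.      1.    ]] [[0.6, 0.1], [-0.4, 0.1], [0.6, 0.1], [0.2, -0.2], [-0.3, -0.4], [-0.3, 0.5], [-0.4, -0.2], [0.0, -0.0]]
tilt 38.74105499514712 az z -105.20550064690306 az x -16.80508963354483 x elev -0.022390949854794638
end by size [ 0.51269743 -0.07425161  0.12742497]
(array([ 0.51150704, -0.07700242,  0.13019044]), [np.float64(0.0015639545471108943), np.float64(0.00139738780954693), np.float64(0.001684448008240635)])
block z66: [ 0.5144048  -0.07360729  0.13956061]
```

```bash
cat >> h.py <<'E'
from scipy.optimize import least_squares
OBJ=np.array([(-25,22,0),(-25,-22,0),(100,22,0),(100,-22,0),(66,9,0),(66,-9,0),(100,9,0),(100,-9,0)])/1e3
def fitblock(views,x0=(.525,-.034,.083,-107)):
    g=lambda v:np.concatenate([(proj(cm,frame(np.radians(v[3]))@o+v[:3])-q) for cm,obj,px in views for o,q in zip(obj,px)])
    r=least_squares(g,x0,x_scale=[.01,.01,.01,1]);return r.x,r.fun.reshape(-1,2)
E
python3 - <<'E'
from h import *
T=np.load("w1.npy");cm=(cams.calibration('wrist'),T@np.array(cams.calibration('wrist')['T_tool_cam']))
f=lambda q:np.array(q)/5.5+[220,125]
px=f([(78,72),(88,300),(740,70),(724,298),(562,142),(557,230),(740,140),(730,232)])
v,e=fitblock([(cm,OBJ,px)]);print(np.round(v,4),np.round(e,1).tolist())
B=frame(np.radians(v[3]));end=np.array([.5115,-.077,.1302]);print("end in block",B.T@(end-v[:3]), "end predicted",v[:3]+.066*B[:,2])
print("bore vs axis",v[:2]-[.553,.056],"az",np.degrees(np.arctan2(v[1]-.056,v[0]-.553)))
print("proj pred end",(proj(cm,v[:3]+.066*B[:,2])-[220,125])*5.5,"seen 216,302")
s=cam('side');f2=lambda x,y:((x-400)*.325+200,y*.325+135)
for n,o in(("notch end in",(.1,.022,0)),("notch end out",(.1,-.022,0))): q=proj(s,v[:3]+B@o);print(n,(q-[200,135])/.325+[400,0])
E
```

```text
[ 5.253000e-01 -3.290000e-02  8.650000e-02 -1.075071e+02] [[0.5, 0.3], [-0.3, -0.2], [0.7, 0.1], [0.2, -0.2], [-0.5, -0.4], [-0.4, 0.4], [-0.3, -0.1], [0.1, -0.1]]
end in block [ 8.00925525e-05 -7.32527159e-03  6.31774891e-02] end predicted [ 0.51256591 -0.07335459  0.13707076]
bore vs axis [-0.02767191 -0.08889571] az -107.29058710623721
proj pred end [213.39750105 271.29302609] seen 216,302
notch end in [501.06276626 244.50616689]
notch end out [468.95850985 255.86868126]
```

```bash
cat >> h.py <<'E'
V=np.array([.5253,-.0329,.0865]);AZD=-107.4;B=frame(np.radians(AZD))
def tgt(p,tilt=40): move(V+B@(np.array(p)/1e3),grip(frame(np.radians(AZD),tilt)))
def where():
    T=toolT(robot.observe());y=B.T@T[:3,1];print("tcp in block mm",np.round(B.T@(T[:3,3]-V)*1e3,1),"tool axis in block",np.round(-y,3),"jaw",np.round(B.T@T[:3,2],3))
E
python3 - <<'E'
from h import *
where();tgt((.5,-6,100),44);tgt((.5,-3.2,34),44)
E
```

```text
tcp in block mm [ -1.1 -11.9 188.2] tool axis in block [0.005 0.002 1.   ] jaw [ 1.    -0.009 -0.005]
t 2.025 shift [-0.0061  0.0882  0.002 ] turn [ 0.2 -0.5  4.1] norm [0.088 4.137]
t 2.025 shift [-0.009   0.1542  0.0022] turn [ 0.2 -0.5  4.1] norm [0.154 4.137]
```

Request:
apply_moves(plan=[[-0.003, 0.04, 0.001, 0, 0, 2, -1], [-0.006, 0.088, 0.002, 0, 0, 4, -1], [-0.008, 0.12, 0.002, 0, 0, 4, -1], [-0.009, 0.145, 0.002, 0, 0, 4, -1], [-0.009, 0.154, 0.002, 0, 0, 4, -1]])

```text
time: 2.65
tool_pos: [0.5176, -0.0546, 0.1156]
tool_rot: [-1.577, 0.765, -1.88]
contact_force: [-0.4, -1.0, -0.0]
opening: 0.0918
```

```bash
python3 - <<'E'
from h import *
where();print(robot.observe()['contact_force']);tgt((.5,-3.2,34),44)
cv2.imwrite("pics/w2.png",cams.read_camera('wrist'))
E
```

```text
tcp in block mm [-0.8  1.1 37.1] tool axis in block [ 0.003 -0.066  0.998] jaw [ 1.    -0.003 -0.003]
[-0.44020548 -0.98931565 -0.02683941]
t 2.65 shift [0.0045 0.0028 0.0014] turn [ 0.2 -0.2  0.2] norm [0.005 0.326]
```

View pics/w2.png

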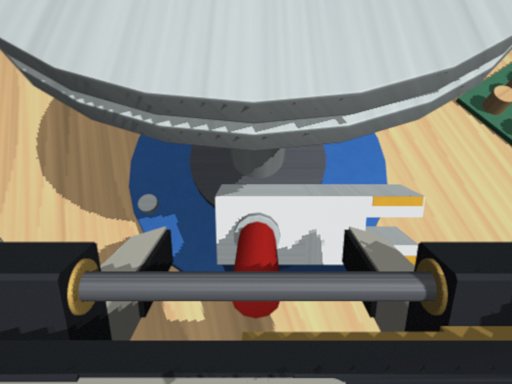

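Request:
apply_moves(plan=[[0.004, 0.003, 0.001, 0, 0, 0, -1], [0.004, 0.003, 0.001, 0, 0, 0, -1], [0.004, 0.003, 0.001, 0, 0, 0, 1], [0.004, 0.003, 0.001, 0, 0, 0, 1], [0.004, 0.003, 0.001, 0, 0, 0, 1]], squeeze=40)

```text
time: 3.32
tool_pos: [0.5188, -0.057, 0.1112]
tool_rot: [-1.575, 0.764, -1.879]
contact_force: [0.0, -0.6, -0.4]
opening: 0.0666
```

Request:
apply_moves(plan=[[0, 0, 0, 0, 0, 0, 1], [0, 0, 0, 0, 0, 0, 1], [0, 0, 0, 0, 0, 0, 1], [0, 0, 0, 0, 0, 0, 1], [0, 0, 0, 0, 0, 0, 1]])

```text
time: 3.95
tool_pos: [0.5181, -0.0564, 0.111]
tool_rot: [-1.577, 0.765, -1.88]
contact_force: [-2.2, 1.0, 1.9]
opening: 0.0215
```

```bash
python3 - <<'E'
from h import *
where();s=robot.observe();print(s['contact_force'],s['opening'])
T=toolT(s);print("draw 80mm along bore in tool axes",T[:3,:3].T@B[:,2]*.08)
E
```

```text
tcp in block mm [ 0.2 -3.  34.6] tool axis in block [ 0.003 -0.067  0.998] jaw [ 1.    -0.004 -0.003]
[-2.22110611  1.02971652  1.91680212] 0.021503312212559
draw 80mm along bore in tool axes [-0.00532221 -0.07982245 -0.00022459]
```

Gripped (21.5 mm). Draw slowly along the bore, 30 mm then check forces.

Request:
apply_moves(plan=[[-0.0003, -0.004, 0, 0, 0, 0, 1], [-0.0007, -0.01, 0, 0, 0, 0, 1], [-0.001, -0.016, 0, 0, 0, 0, 1], [-0.0015, -0.022, 0, 0, 0, 0, 1], [-0.002, -0.03, 0, 0, 0, 0, 1]])

```text
time: 4.58
tool_pos: [0.5126, -0.0757, 0.1341]
tool_rot: [-1.576, 0.763, -1.88]
contact_force: [-2.6, 1.3, -4.2]
opening: 0.0213
```

Request:
apply_moves(plan=[[-0.001, -0.012, 0, 0, 0, 0, 1], [-0.0017, -0.025, 0, 0, 0, 0, 1], [-0.0025, -0.037, 0, 0, 0, 0, 1], [-0.003, -0.047, 0, 0, 0, 0, 1], [-0.0035, -0.055, 0, 0, 0, 0, 1]])

```text
time: 5.2
tool_pos: [0.5031, -0.1099, 0.1774]
tool_rot: [-1.572, 0.764, -1.879]
contact_force: [0.2, 0.1, -1.2]
opening: 0.0215
```

```bash
python3 - <<'E'
from h import *
where();s=robot.observe();print(s['contact_force'],s['opening'])
np.save("w3.npy",toolT(s));cv2.imwrite("pics/w3.png",cams.read_camera('wrist'))
a=cv2.imread("pics/w3.png")[100:384,120:500];b=cams.read_camera('side');cv2.imwrite("pics/s3.png",b)
b=cv2.resize(b[135:250,185:315],None,fx=2.47,fy=2.47,interpolation=2)
cv2.imwrite("pics/v3.png",np.hstack([a,b]))
E
```

```text
tcp in block mm [  1.8  -3.  121.2] tool axis in block [-0.002 -0.066  0.998] jaw [ 1.    -0.003  0.001]
[ 0.22125992  0.11625392 -1.15188997] 0.021508573683217756
```

View pics/v3.png

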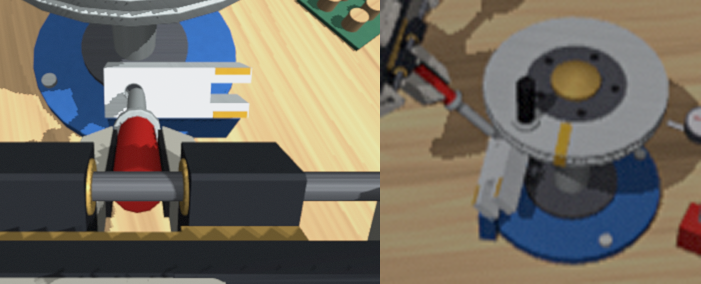

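```bash
python3 - <<'E'
from h import *
I=cv2.imread("pics/w3.png");cv2.imwrite("pics/w3c.png",cv2.resize(I[160:300,195:345],None,fx=5,fy=4.2,interpolation=2)[:588])
E
```

```text
(no output)
```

View pics/w3c.png

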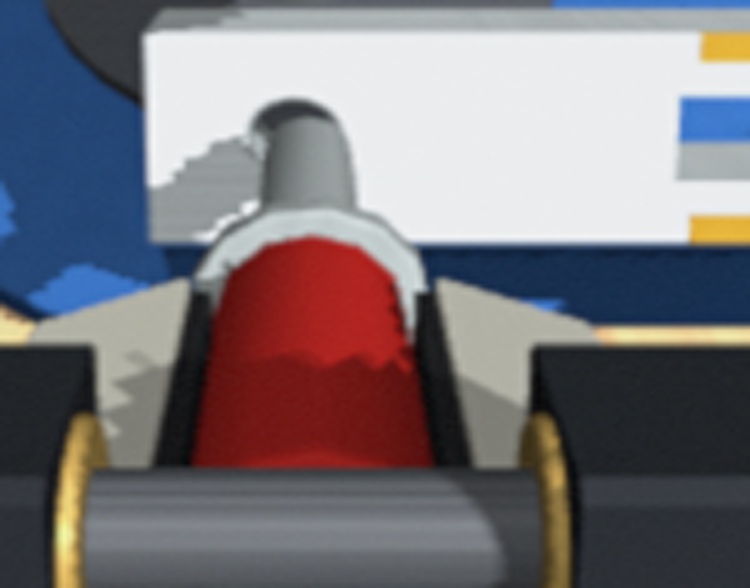

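```bash
python3 - <<'E'
from h import *
K=cams.calibration('wrist');tc=np.array(K['T_tool_cam'])
c1=(K,np.load("w1.npy")@tc);T3=np.load("w3.npy");c3=(K,T3@tc)
px1=np.array([(78,72),(88,300),(740,70),(724,298),(562,142),(557,230),(740,140),(730,232)])/5.5+[220,125]
f=lambda q:np.array(q)/[5,4.2]+[195,160]
px3=f([(145,33),(150,243),(681,97),(676,180)])
for vs in([(c1,OBJ,px1),(c3,OBJ[[0,1,4,5]],px3)],[(c3,OBJ[[0,1,4,5]],px3)]):
    v,e=fitblock(vs);print(np.round(v,4),np.round(e[-4:],1).tolist())
o,d=ray((K,tc),f((305,113)));t=o+d*(.1046-o[1])/d[1];print("tip rim inner in tool mm",t*1e3,"tip centre x",t[0]*1e3+7)
tip=T3[:3,:3]@(t+[.007,0,0])+T3[:3,3];print("tip in block",B.T@(tip-V)*1e3)
E
```

```text
[ 5.246000e-01 -3.330000e-02  8.810000e-02 -1.075704e+02] [[0.5, 0.3], [0.6, -0.0], [0.0, 0.1], [-0.0, 0.7]]
[ 5.242000e-01 -3.370000e-02  8.950000e-02 -1.074162e+02] [[-0.1, 0.0], [0.2, -0.1], [-0.0, -0.3], [-0.0, 0.4]]
tip rim inner in tool mm [ -5.80341834 104.6         -0.79303532] tip centre x 1.1965816619867669
tip in block [ 1.21171156  2.74410804 16.71556801]
```

```bash
sed -i 's/^V=.*/V=np.array([.5244,-.0335,.0885]);AZD=-107.5;B=frame(np.radians(AZD))/' h.py; python3 - <<'E'
from h import *
where();tgt((78.8,1.2,119),40)
E
```

```text
tcp in block mm [  2.7  -3.8 119. ] tool axis in block [-0.    -0.065  0.998] jaw [ 1.    -0.002  0.   ]
t 5.3 shift [-0.0051  0.0004  0.0761] turn [-0.  -0.1 -3.8] norm [0.076 3.752]
```

Request:
apply_moves(plan=[[-0.001, 0, 0.015, 0, 0, -1, 1], [-0.002, 0, 0.035, 0, 0, -2, 1], [-0.003, 0, 0.055, 0, 0, -3, 1], [-0.004, 0, 0.07, 0, 0, -3.8, 1], [-0.005, 0, 0.076, 0, 0, -3.8, 1]])

```text
time: 5.92
tool_pos: [0.5766, -0.1282, 0.1794]
tool_rot: [-1.575, 0.698, -1.878]
contact_force: [0.2, -0.6, -1.5]
opening: 0.0213
```

Request:
apply_moves(plan=[[0, 0, 0, 0, 0, 0, 1], [0, 0, 0, 0, 0, 0, 1], [0, 0, 0, 0, 0, 0, 1], [0, 0.003, 0, 0, 0, 0, 1], [0, 0.003, 0, 0, 0, 0, 1]])

```text
time: 6.55
tool_pos: [0.5764, -0.1266, 0.177]
tool_rot: [-1.576, 0.698, -1.88]
contact_force: [-0.5, -0.2, -1.1]
opening: 0.0213
```

```bash
python3 - <<'E'
from h import *
where();s=robot.observe();print(s['contact_force'],s['opening'])
np.save("w4.npy",toolT(s));I=cams.read_camera('wrist');cv2.imwrite("pics/w4.png",I);cv2.imwrite("pics/w4c.png",cv2.resize(I[160:300,155:305],None,fx=5,fy=4.2,interpolation=2))
E
```

```text
tcp in block mm [ 77.6   0.9 114.8] tool axis in block [0.003 0.    1.   ] jaw [ 1.    -0.003 -0.003]
[-0.50758286 -0.15986219 -1.11984449] 0.021269847084023758
```

View pics/w4c.png

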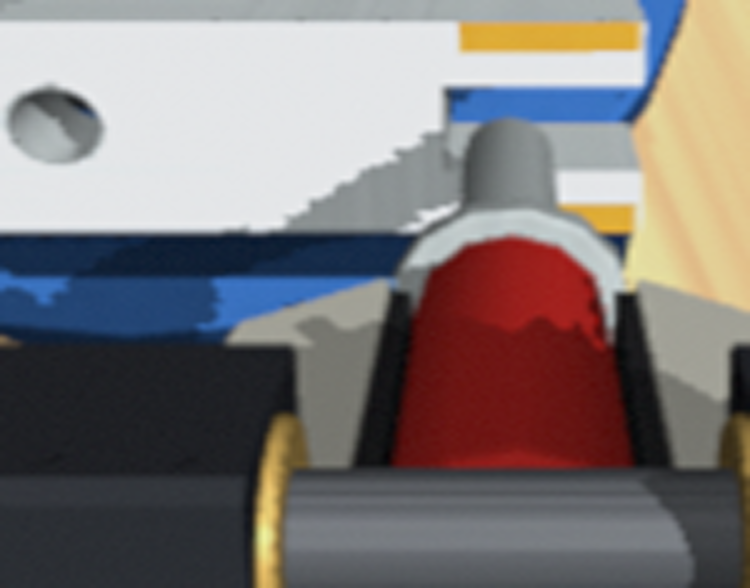

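```bash
python3 - <<'E'
from h import *
K=cams.calibration('wrist');tc=np.array(K['T_tool_cam']);T=np.load("w4.npy");c=(K,T@tc)
f=lambda q:np.array(q)/[5,4.2]+[155,160]
obj=np.array([(100,22,0),(100,-22,0),(66,9,0),(100,9,0),(100,-9,0),(0,0,0)])/1e3
px=f([(642,22),(633,232),(445,88),(642,88),(637,170),(55,126)])
v,e=fitblock([(c,obj,px)]);print(np.round(v,4),np.round(e,1).tolist())
o,d=ray((K,tc),f((509,118)));t=o+d*(.1046-o[1])/d[1]+[.007,0,0];print("tip in tool",t*1e3)
BB=frame(np.radians(v[3]));w=T[:3,:3]@t+T[:3,3]
print("tip in block",BB.T@(w-v[:3])*1e3,"axis in block",BB.T@-T[:3,1])
E
```

```text
[ 5.246000e-01 -3.100000e-02  8.520000e-02 -1.080087e+02] [[0.2, 0.5], [0.6, -0.3], [-0.9, -0.5], [-0.2, -0.2], [0.2, 0.4], [0.3, 0.0]]
tip in tool [  2.20806806 104.6         -0.1267829 ]
tip in block [77.84255276 -0.61838455 13.81257565] axis in block [8.30468406e-03 2.78675736e-04 9.99965477e-01]
```

Request:
apply_moves(plan=[[-0.0005, 0.008, 0, 0, 0, 0, 1], [-0.0005, 0.014, 0, 0, 0, 0, 1], [-0.0005, 0.02, 0, 0, 0, 0, 1], [-0.0005, 0.026, 0, 0, 0, 0, 1], [-0.0005, 0.03, 0, 0, 0, 0, 1]])

```text
time: 7.22
tool_pos: [0.5824, -0.1077, 0.1541]
tool_rot: [-1.575, 0.698, -1.879]
contact_force: [-0.2, 0.7, -0.8]
opening: 0.0212
```

Request:
apply_moves(plan=[[0, 0.01, 0, 0, 0, 0, 1], [0, 0.02, 0, 0, 0, 0, 1], [0, 0.03, 0, 0, 0, 0, 1], [0, 0.039, 0, 0, 0, 0, 1], [0, 0.045, 0, 0, 0, 0, 1]])

```text
time: 7.85
tool_pos: [0.5911, -0.0799, 0.1195]
tool_rot: [-1.575, 0.698, -1.879]
contact_force: [0.1, 0.2, -0.9]
opening: 0.021
```

```bash
python3 - <<'E'
from h import *
where()
E
```

```text
tcp in block mm [77.5  1.4 39.3] tool axis in block [0.003 0.    1.   ] jaw [ 1.    -0.002 -0.003]
```

Request:
apply_moves(plan=[[0, 0.001, 0, 0, 0, 0, 1], [0, 0.002, 0, 0, 0, 0, 1], [0, 0.003, 0, 0, 0, 0, 1], [0, 0.004, 0, 0, 0, 0, 1], [0, 0.005, 0, 0, 0, 0, 1]])

```text
time: 8.48
tool_pos: [0.592, -0.0774, 0.1162]
tool_rot: [-1.575, 0.698, -1.879]
contact_force: [-0.9, -0.5, -1.6]
opening: 0.0214
```

Request:
apply_moves(plan=[[0, 0.0005, 0, 0, 0, 0, 1], [0, 0.001, 0, 0, 0, 0, 1], [0, 0.0015, 0, 0, 0, 0, 1], [0, 0.002, 0, 0, 0, 0, 1], [0, 0.002, 0, 0, 0, 0, 1]])

```text
time: 9.1
tool_pos: [0.5924, -0.0761, 0.1146]
tool_rot: [-1.575, 0.698, -1.879]
contact_force: [-0.7, -0.4, -1.1]
opening: 0.0213
```

```bash
python3 - <<'E'
from h import *
where()
E
```

```text
tcp in block mm [77.6  1.3 33. ] tool axis in block [0.002 0.    1.   ] jaw [ 1.    -0.002 -0.002]
```

Request:
apply_moves(plan=[[0, 0.0007, 0, 0, 0, 0, 1], [0, 0.0014, 0, 0, 0, 0, 1], [0, 0.002, 0, 0, 0, 0, 1], [0, 0.0025, 0, 0, 0, 0, 1], [0, 0.0025, 0, 0, 0, 0, 1]])

```text
time: 9.72
tool_pos: [0.5927, -0.0756, 0.1139]
tool_rot: [-1.573, 0.697, -1.878]
contact_force: [-6.0, -5.8, 8.3]
opening: 0.0215
```

Request:
apply_moves(plan=[[0, -0.001, 0, 0, 0, 0, 0.3], [0, -0.001, 0, 0, 0, 0, 0], [0, -0.001, 0, 0, 0, 0, -0.5], [0, -0.001, 0, 0, 0, 0, -1], [0, -0.001, 0, 0, 0, 0, -1]])

```text
time: 10.35
tool_pos: [0.5927, -0.0751, 0.1134]
tool_rot: [-1.575, 0.698, -1.879]
contact_force: [-1.0, -0.1, 0.0]
opening: 0.0667
```

Request:
apply_moves(plan=[[0, -0.001, 0, 0, 0, 0, -1], [0, -0.001, 0, 0, 0, 0, -1], [0, -0.02, 0, 0, 0, 0, -1], [0, -0.06, 0, 0, 0, 0, -1], [0, -0.11, 0, 0, 0, 0, -1]])

```text
time: 10.98
tool_pos: [0.571, -0.1436, 0.1992]
tool_rot: [-1.576, 0.698, -1.879]
contact_force: [1.2, -0.8, 0.4]
opening: 0.0922
```

```bash
python3 - <<'E'
from h import *
where();s=robot.observe();print(s['contact_force'],s['opening'],s['tool_pos'])
np.save("w5.npy",toolT(s));I=cams.read_camera('wrist');b=cams.read_camera('side');t=cams.read_camera('top')
for n,i in(("w5",I),("s5",b),("t5",t)):cv2.imwrite(f"pics/{n}.png",i)
b=cv2.resize(b[135:250,200:330],(400,354),interpolation=2)
cv2.imwrite("pics/v5.png",np.hstack([I[30:384,110:510],b]))
E
```

```text
tcp in block mm [ 77.5   1.5 143.3] tool axis in block [0.003 0.001 1.   ] jaw [ 1.    -0.002 -0.003]
[ 1.23131254 -0.7542616   0.39843922] 0.092192826449994 [ 0.57097576 -0.14357408  0.19919484]
```

View pics/v5.png

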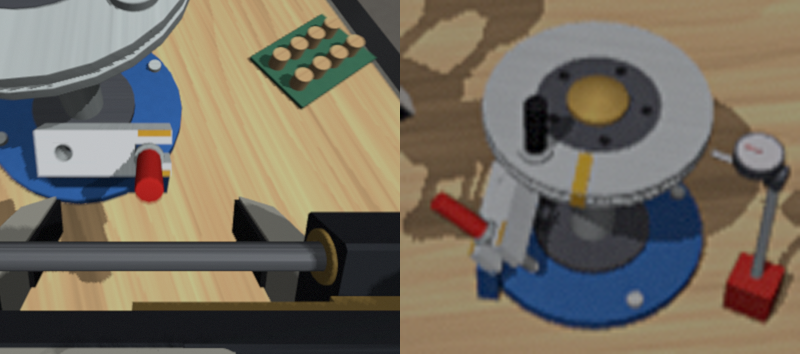

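```bash
cat >> h.py <<'E'
C=np.array([.553,.056])
def up(a):
    a=np.radians(a);y=np.array([0,0,-1.]);z=np.array([np.cos(a),np.sin(a),0]);return np.column_stack([np.cross(y,z),y,z])
E
python3 - <<'E'
from h import *
move([.58,-.10,.40],up(-51));move([.606,-.010,.36],up(-51))
E
```

```text
t 11.125 shift [-0.1629 -0.124  -0.0058] turn [ 11.5  32.  -38.7] norm [ 0.205 51.529]
t 11.125 shift [-0.2092 -0.0333 -0.0085] turn [ 11.5  32.  -38.7] norm [ 0.212 51.529]
```

Request:
apply_moves(plan=[[0, -0.06, 0, 0, 0, 0, -1], [-0.03, -0.11, 0, 2, 6, -7, -1], [-0.08, -0.13, 0, 4, 12, -14, -1], [-0.12, -0.13, -0.003, 6, 18, -22, -1], [-0.163, -0.125, -0.005, 8, 24, -29, -1]])

```text
time: 11.75
tool_pos: [0.5805, -0.0979, 0.3998]
tool_rot: [-1.622, 0.167, -2.324]
contact_force: [0.3, -0.1, 0.1]
opening: 0.0914
```

```bash
python3 - <<'E'
from h import *
move([.606,-.010,.37],up(-51))
E
```

```text
t 11.75 shift [-0.0755  0.045  -0.0393] turn [ 3.6  8.1 -9.4] norm [ 0.096 12.861]
```

Request:
apply_moves(plan=[[-0.02, 0.0, -0.01, 1.2, 2.7, -3.1, -1], [-0.05, 0.02, -0.025, 2.4, 5.4, -6.2, -1], [-0.0755, 0.045, -0.039, 3.6, 8.1, -9.4, -0.2], [-0.0755, 0.045, -0.039, 3.6, 8.1, -9.4, -0.2], [-0.0755, 0.045, -0.039, 3.6, 8.1, -9.4, -0.2]])

```text
time: 12.38
tool_pos: [0.606, -0.0108, 0.3686]
tool_rot: [-1.574, 0.002, -2.456]
contact_force: [0.3, -0.1, -0.5]
opening: 0.0664
```

```bash
python3 - <<'E'
from h import *
s=robot.observe();T=toolT(s);I=cams.read_camera('wrist');cv2.imwrite("pics/w6.png",I);np.save("w6.npy",T)
cm=cam('wrist',s);print(s['tool_pos'],s['tool_rot'],s['opening'])
# expected pixel positions
for n,p in(("handle top",[.6058,-.0095,.29]),("base",[.6058,-.0095,.22]),("stripe mid",[.6538,.0265,.22]),("axis .24",[.553,.056,.24])): print(n,proj(cm,p))
H=cv2.cvtColor(I,cv2.COLOR_BGR2HSV)
for n,lo,hi in(("yellow",(20,120,120),(34,255,255)),("brass",(10,90,80),(20,255,255)),("black",(0,0,0),(180,255,40))):
    k,l,st,c=cv2.connectedComponentsWithStats(cv2.inRange(H,lo,hi))
    for i in range(1,k):
        if st[i,4]>150: print(n,st[i],c[i].round(1))
E
```

```text
[ 0.60604885 -0.01082815  0.36863323] [-1.57399176e+00  1.93553017e-03 -2.45585129e+00] 0.0664294498906231
handle top [255.40809798 203.59529779]
base [256.05919614 179.51384883]
stripe mid [258.9452175  114.38907085]
axis .24 [160.86761527 184.33863842]
yellow [219 105  49  41 765] [243.4 125.8]
yellow [135 148  49  19 463] [157.5 155.5]
yellow [134 182  20  23 299] [144.2 191.5]
brass [  12    0  100   94 3700] [58.4 48.2]
brass [ 109    0   71   52 1049] [134.9  29.1]
brass [167   0  62  68 425] [195.5  40.6]
brass [ 179    0  284  242 9017] [341.8 163. ]
brass [ 202    0  310  257 6217] [383.9 138.3]
brass [278   0  94  83 614] [317.5  34.8]
brass [339   0  16  18 176] [347.3   9.2]
brass [ 307    1  205  209 9273] [431.   97.9]
brass [ 389    0  123  116 2384] [453.1  44.4]
brass [   0   63   57   64 1120] [24.  96.2]
brass [444  68  59  49 226] [476.   92.8]
brass [   0  117   78  138 5305] [ 25.5 189.5]
brass [ 131  147   65   63 1975] [161.1 177.1]
brass [280 183  74  56 622] [314.5 215.3]
brass [ 262  222   61   50 1353] [291.5 250.4]
brass [248 252  31  20 246] [262.1 262.7]
brass [ 178  301   80   32 1250] [216.8 317. ]
brass [249 301  54  32 478] [275.7 317.3]
brass [290 301  46  32 286] [311.9 315.7]
brass [309 301  41  32 289] [329.2 317.7]
black [   0    0   36   63 1254] [12.7 29.5]
black [ 83   0  33  20 208] [102.8  10.9]
black [242 172  27  44 937] [255.  193.8]
black [ 131  229  255   46 1689] [256.2 259.8]
black [    0   243   512   139 29740] [190.6 337. ]
black [ 367  243  145   89 6616] [444.4 282.8]
```

View pics/w6.png

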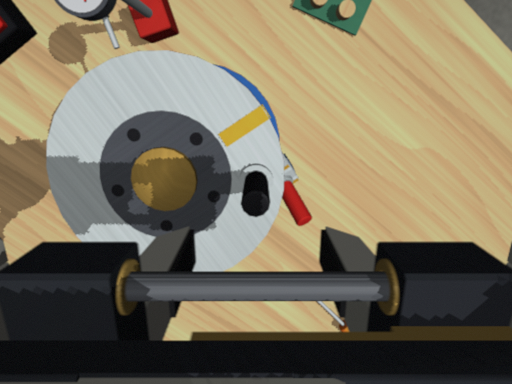

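```bash
python3 - <<'E'
from h import *
T=np.load("w6.npy");K=cams.calibration('wrist');cm=(K,T@np.array(K['T_tool_cam']))
I=cv2.imread("pics/w6.png");H=cv2.cvtColor(I,cv2.COLOR_BGR2HSV)
m=((H[...,1]<45)&(H[...,2]>90)).astype(np.uint8);m[240:]=0;m[:49]=0
m=cv2.morphologyEx(m,cv2.MORPH_OPEN,np.ones((5,5)));k=max(cv2.findContours(m,0,2)[0],key=cv2.contourArea)
h=cv2.convexHull(k)[:,0];h=h[(h[:,1]<150)]
P=np.array([onz(cm,p,.22)[:2] for p in h])
r=least_squares(lambda v:np.hypot(*(P-v).T)-.112,[.553,.056],loss='soft_l1',f_scale=.001);print("axis w",r.x,"max res",np.abs(r.fun).max(),len(P))
Cw=r.x;az=lambda q,c:np.degrees(np.arctan2(q[1]-c[1],q[0]-c[0]))
st=onz(cm,(243.4,125.8),.22);tip=onz(cm,(117.5,48),.21);mid=onz(cm,(112,30),.21)
for c in(C,Cw): print("stripe az",az(st,c),"r",np.hypot(*(st[:2]-c)),"probe tip",az(tip,c),np.hypot(*(tip[:2]-c)),"probe dir",np.degrees(np.arctan2(*(mid-tip)[1::-1])))
t=cam('top');
for c in(C,Cw):print("handle",onz(cm,(255.5,203.5),.29),onz(t,(281,170),.29),"az",az(onz(cm,(255.5,203.5),.29),c),np.hypot(*(onz(cm,(255.5,203.5),.29)[:2]-c)))
# grip pose
c=(C+Cw)/2;move([.6058,-.0095,.262],up(-51))
E
```

```text
axis w [0.55237497 0.05729554] max res 0.002498632945086121 30
stripe az -16.57111292808285 r 0.08784220681960105 probe tip 57.07605984940442 0.12075691820130782 probe dir 51.1238161504224
stripe az -17.257171237719415 r 0.08881714267248167 probe tip 56.48941271652382 0.1200154636323892 probe dir 51.1238161504224
handle [ 0.60590046 -0.00950531  0.29      ] [ 0.60459459 -0.00933205  0.29      ] az -51.07652230777283 0.08419859996273271
handle [ 0.60590046 -0.00950531  0.29      ] [ 0.60459459 -0.00933205  0.29      ] az -51.295865009713424 0.08559983652393227
t 12.425 shift [-0.0008  0.1072 -0.0015] turn [ 0.1  0.2 -0.1] norm [0.107 0.298]
```

Request:
apply_moves(plan=[[-0.001, 0.03, -0.001, 0, 0, 0, -0.2], [-0.001, 0.06, -0.001, 0, 0, 0, -0.2], [-0.001, 0.09, -0.001, 0, 0, 0, -0.2], [-0.001, 0.107, -0.001, 0, 0, 0, -0.2], [-0.001, 0.107, -0.001, 0, 0, 0, -0.2]])

```text
time: 13.05
tool_pos: [0.6058, -0.0104, 0.2612]
tool_rot: [-1.575, 0.001, -2.459]
contact_force: [1.0, -0.4, -0.1]
opening: 0.055
```

Request:
apply_moves(plan=[[0, 0, 0, 0, 0, 0, 1], [0, 0, 0, 0, 0, 0, 1], [0, 0, 0, 0, 0, 0, 1], [0, 0, 0, 0, 0, 0, 1], [0, 0, 0, 0, 0, 0, 1]], squeeze=15)

```text
time: 13.68
tool_pos: [0.606, -0.0084, 0.2623]
tool_rot: [-1.574, 0.003, -2.456]
contact_force: [-4.0, 4.0, 3.8]
opening: 0.0218
```

Request:
apply_moves(plan=[[0, 0, 0, 0, 0, 0, 1], [0, 0, 0, 0, 0, 0, 1], [0, 0, 0, 0, 0, 0, 1], [0, 0, 0, 0, 0, 0, 1], [0, 0, 0, 0, 0, 0, 1]])

```text
time: 14.3
tool_pos: [0.606, -0.0084, 0.2623]
tool_rot: [-1.574, 0.003, -2.456]
contact_force: [-4.5, 3.8, 4.2]
opening: 0.0216
```

```bash
cat >> h.py <<'E'
CA=np.array([.5526,.0568])
def arc(total,n=5):
    s=robot.observe();T=toolT(s);p=T[:2,3]-CA
    print("r",np.hypot(*p),"az",np.degrees(np.arctan2(p[1],p[0])),"f",s['contact_force'])
    for k in range(1,n+1):
        a=total*k/n;Q=R.from_euler('z',a,degrees=True);d=np.append((Q.as_matrix()[:2,:2]@p-p),0)
        print(np.round(T[:3,:3].T@d,4),np.round(R.from_matrix(T[:3,:3].T@Q.as_matrix()@T[:3,:3]).as_rotvec(degrees=True),1))
E
python3 - <<'E'
from h import *
arc(40)
E
```

```text
r 0.08424320599375142 az -50.68506656571964 f [-4.48412997  3.78568837  4.21263372]
[-0.0117  0.     -0.0008] [-0. -8. -0.]
[-0.0232  0.0001 -0.0033] [ -0.  -16.   -0.1]
[-0.0343  0.0001 -0.0073] [ -0.1 -24.   -0.1]
[-0.0446  0.0002 -0.0128] [ -0.1 -32.   -0.1]
[-0.0541  0.0002 -0.0198] [ -0.1 -40.   -0.1]
```

Request:
apply_moves(plan=[[-0.0117, 0, -0.0008, 0, -8, 0, 1], [-0.0232, 0, -0.0033, 0, -16, 0, 1], [-0.0343, 0, -0.0073, 0, -24, 0, 1], [-0.0446, 0, -0.0128, 0, -32, 0, 1], [-0.0541, 0, -0.0198, 0, -40, 0, 1]])

```text
time: 14.92
tool_pos: [0.6358, 0.0404, 0.2623]
tool_rot: [-1.571, 0.003, -1.755]
contact_force: [-4.5, -0.1, 3.4]
opening: 0.0218
```

```bash
python3 - <<'E'
from h import *
arc(33)
E
```

```text
r 0.08483399844139972 az -11.158038942137061 f [-4.45041212 -0.11244631  3.39308697]
[-0.0098  0.     -0.0005] [-0.  -6.6 -0. ]
[-0.0194  0.0001 -0.002 ] [ -0.  -13.2  -0. ]
[-0.0288  0.0001 -0.0047] [ -0.1 -19.8  -0. ]
[-0.0378  0.0001 -0.0084] [ -0.1 -26.4  -0. ]
[-0.0464  0.0001 -0.0132] [ -0.1 -33.   -0. ]
```

Request:
apply_moves(plan=[[-0.0098, 0, -0.0005, 0, -6.6, 0, 1], [-0.0194, 0, -0.002, 0, -13.2, 0, 1], [-0.0288, 0, -0.0047, 0, -19.8, 0, 1], [-0.0378, 0, -0.0084, 0, -26.4, 0, 1], [-0.0464, 0, -0.0132, 0, -33, 0, 1]])

```text
time: 15.55
tool_pos: [0.632, 0.0883, 0.2623]
tool_rot: [-1.568, 0.002, -1.179]
contact_force: [0.5, -0.5, 1.3]
opening: 0.0215
```

Request:
apply_moves(plan=[[0, 0, 0, 0, 0, 0, 1], [0, 0, 0, 0, 0, 0, 1], [0, 0, 0, 0, 0, 0, 1], [0, 0, 0, 0, 0, 0, 1], [0, 0, 0, 0, 0, 0, 1]])

```text
time: 16.18
tool_pos: [0.6319, 0.0885, 0.2624]
tool_rot: [-1.568, 0.003, -1.183]
contact_force: [2.8, 2.7, 0.4]
opening: 0.0216
```

```bash
python3 - <<'E'
from h import *
arc(1,1);s=robot.observe();cm=cam('wrist',s);I=cams.read_camera('wrist');cv2.imwrite("pics/w7.png",I);np.save("w7.npy",toolT(s));t=cams.read_camera('top');cv2.imwrite("pics/t7.png",t);b=cams.read_camera('side');cv2.imwrite("pics/s7.png",b)
for n,i,c,(x0,y0,x1,y1) in(("w",I,cm,(0,0,512,240)),("top",t,cam('top'),(205,140,305,240)),("side",b,cam('side'),(210,140,320,215))):
    H=cv2.cvtColor(i,cv2.COLOR_BGR2HSV);m=np.zeros(i.shape[:2],np.uint8);m[y0:y1,x0:x1]=cv2.inRange(H,(20,120,100),(34,255,255))[y0:y1,x0:x1]
    k,l,st,cc=cv2.connectedComponentsWithStats(m)
    for j in range(1,k):
        if st[j,4]>15:
            p=onz(c,cc[j],.22)[:2]-CA;print(n,st[j],cc[j].round(1),"r",np.hypot(*p).round(4),"az",np.degrees(np.arctan2(p[1],p[0])).round(1))
    q=CA+.12*np.array([np.cos(np.radians(56.8)),np.sin(np.radians(56.8))]);print("probe tip expected px",proj(c,[*q,.21]))
E
```

```text
r 0.08538377112277208 az 21.77600887957388 f [2.78376688 2.71371523 0.40425144]
[-0.0015  0.     -0.    ] [-0. -1.  0.]
w [ 201  115   77   61 1815] [239.3 145.5] r 0.0895 az 54.8
w [  67  178  101   62 5107] [115.2 212.5] r 0.0067 az 134.3
probe tip expected px [278.74986744 109.6869294 ]
top [221 168  13  11  45] [227.2 172.3] r 0.0939 az 55.1
probe tip expected px [218.93137529 168.36405257]
side [255 161  16  14 158] [262.1 168.4] r 0.0067 az -74.8
probe tip expected px [301.33679987 183.68666909]
```

Request:
apply_moves(plan=[[-0.0013, 0, 0, 0, -0.9, 0, 1], [-0.0025, 0, 0, 0, -1.7, 0, 1], [-0.0025, 0, 0, 0, -1.7, 0, 1], [-0.0025, 0, 0, 0, -1.7, 0, 1], [-0.0025, 0, 0, 0, -1.7, 0, 1]])

```text
time: 16.95
tool_pos: [0.631, 0.0906, 0.2623]
tool_rot: [-1.568, 0.002, -1.153]
contact_force: [4.8, 1.1, 0.8]
opening: 0.0217
```

Request:
apply_moves(plan=[[0, 0, 0, 0, 0, 0, 0.5], [0, 0, 0, 0, 0, 0, 0], [0, 0, 0, 0, 0, 0, -0.2], [0, 0, 0, 0, 0, 0, -0.2], [0, 0, 0, 0, 0, 0, -0.2]])

```text
time: 17.58
tool_pos: [0.6304, 0.0908, 0.2622]
tool_rot: [-1.569, 0.003, -1.153]
contact_force: [0.3, -0.4, 0.8]
opening: 0.0539
```

Request:
apply_moves(plan=[[0, -0.02, 0, 0, 0, 0, -0.2], [0, -0.05, 0, 0, 0, 0, -0.2], [0, -0.09, 0, 0, 0, 0, -0.2], [0, -0.12, 0, 0, 0, 0, -0.2], [0, -0.12, 0, 0, 0, 0, -0.2]])

```text
time: 18.2
tool_pos: [0.6311, 0.0905, 0.3849]
tool_rot: [-1.564, 0.001, -1.153]
contact_force: [-0.2, 0.1, 0.8]
opening: 0.0551
```

```bash
python3 - <<'E'
from h import *
s=robot.observe();cm=cam('wrist',s);I=cams.read_camera('wrist');cv2.imwrite("pics/w8.png",I);np.save("w8.npy",toolT(s));t=cams.read_camera('top');cv2.imwrite("pics/t8.png",t);b=cams.read_camera('side');cv2.imwrite("pics/s8.png",b)
for n,i,c,(x0,y0,x1,y1) in(("w",I,cm,(0,0,512,240)),("top",t,cam('top'),(205,140,305,240))):
    H=cv2.cvtColor(i,cv2.COLOR_BGR2HSV);m=np.zeros(i.shape[:2],np.uint8);m[y0:y1,x0:x1]=cv2.inRange(H,(20,120,100),(34,255,255))[y0:y1,x0:x1]
    k,l,st,cc=cv2.connectedComponentsWithStats(m)
    for j in range(1,k):
        if st[j,4]>15:
            p=onz(c,cc[j],.22)[:2]-CA;print(n,st[j],cc[j].round(1),"r",np.hypot(*p).round(4),"az",np.degrees(np.arctan2(p[1],p[0])).round(1))
cv2.imwrite("pics/v8.png",np.hstack([I[0:300,60:460],cv2.resize(b[135:233,200:330],(400,300),interpolation=2)]))
E
```

```text
w [222 107  48  37 687] [245.1 125.2] r 0.0894 az 56.5
w [ 138  145   62   60 2897] [168.2 174.6] r 0.0012 az -153.4
top [220 168  15  13  59] [226.3 172.9] r 0.0951 az 56.7
```

View pics/v8.png

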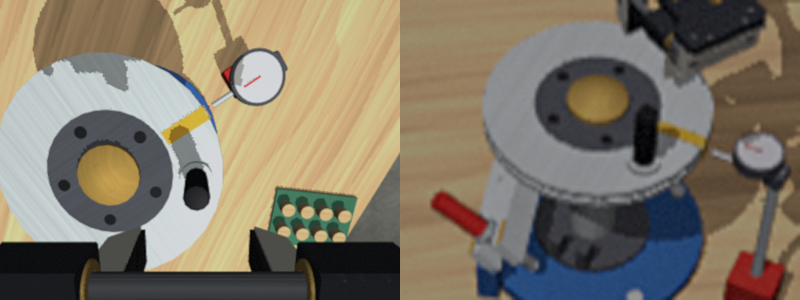

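```bash
python3 -c "
from cell import robot
print(robot.hand_in(), robot.observe()['time'])"
```

```text
the job is handed in; nothing more can be done
the job is handed in; nothing more can be done
```

I did the whole job and handed it in. By my last checks it looks right, but the hand-in reports no verdict. The clock was at about 18.4 s of the 64 s allowed.

- **Pin:** I gripped it tilted along its own lean and drew it out along the bore, until its tip was about 15 mm above the block. I then lowered it into the notch until the wrist force rose to about 12 N, which I took as the collar seating. Before lowering, the tip measured x ≈ 78 mm and y ≈ −0.6 mm in the block's frame. The wrist and side pictures after release show it standing in the notch with its collar down on the block. The side picture after turning the disc shows it still there.
- **Disc:** I turned it about 74° anticlockwise by the handle, including a last correction of about 1.7°, then let go and moved clear. The stripe measured 56.5° (wrist camera) and 56.7° (top camera), against the probe at 56.5–57.5° from two views. That is about 1 mm or less off the line, or 2 mm at worst, with 7 mm allowed. The last picture shows the probe pointing at the stripe.

**Disagreements:** A rough reading of the probe from the side camera gave 54°. The direction of the probe's own short image gave 51°. I set both aside as less reliable; the first would still leave the stripe within the limit. The block's measured height varied by 2–4 mm between views, so I relied on contact force to seat the pin.

I did not measure the battery, screwdriver and jar again at the end; the arm never worked near them.

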